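Load a bauble into its holder and lock the holder up into the filling head

TASK

Get the red bauble ready for filling: stand it upright, neck up, in the cup of the black-handled holder while the holder still stands on the desk, and let go of it. Then take the holder by its handle, bring its cup up into the filling head from below with the handle under the yellow mark, and twist it counter-clockwise (seen from above) until the handle points straight out under the red mark and the lugs drop into their seats, so that the holder hangs locked by itself with the bauble still upright in it. Do not let the bauble fall onto the desk or floor, and leave the confetti jar, the pink ribbon and the gold balloon weight where they are.

Things in the scene. Friction and masses are not known exactly. Their poses are not given: they have to be found in the camera images.
- bauble_mid (a point): Middle (half-way up) of the bauble: red ball, 60 mm diameter, with an upright brass neck of 24 mm diameter; 85 mm high, 0.04 kg. z: its own upward axis, along the neck. Ball's lowest point 42.5 mm below this point, ball's centre 12.5 mm below; the neck is free from 17 to 42.5 mm (its top) above it. Starts upright on a fixed cork ring (62 mm wide, 16 mm high): this point about 51 mm over the desk.
- holder_cup (a point): Point on the axis of the holder's cup, level with the underside of its lugs, 46 mm above its flat underside. Loose, 0.13 kg, stands on the desk: steel cup 68 mm wide, 56 mm high; round seat of 44 mm in its top, the ball sinks 10 mm into it (seated: bauble_mid 42.4 mm above this point, on the axis). z is up, the handle points along -x.
- holder: The same holder, origin at the centre of its cup's underside, same axes as holder_cup. Its three brass lugs are 6 mm thick and 12.6 mm wide and reach out to 43.5 mm from the cup axis: one on the handle's side (-x), the others at 120 degrees from it.
- holder_grip (a point): Grip point at mid-height of the holder's black bar handle, 115 mm from the cup axis on its -x side, 30 mm above the holder's underside (16 mm below holder_cup). Bar 20 mm wide (y), 22 mm high, from 62 to 158 mm from the cup axis. Axes as holder_cup: +x points from here to the cup.
- stand: Fixed filling stand, origin on the desk under the mount axis. z up; -x is its front (red mark). White column 82 to 122 mm behind the axis (+x). Bell-shaped head of 100 mm outer diameter, open below, from 170 to 288 mm above the desk (ceiling at 282 mm), hopper above it to 0.37 m. Foot plate 12 mm thick, x from -63 to 143 mm, y from -75 to 75 mm, under the bell.
- mount_seat (a point): Point on the mount axis at the height of the lug seats, 176 mm above the desk, 6 mm above the bell's lower rim; axes as stand. Locked: holder_cup lies here, holder x along stand x (handle to the front, under the red mark). The lugs then rest in seats between a 4 mm ridge and a stop, about 5 degrees of play either way.
- mount_entry (a point): Point on the mount axis 8 mm above mount_seat, axes as stand: the height of holder_cup at which to twist (4 mm lower or 3 mm higher also passes: ridge below, gasket above). The lugs pass up through the rim only with the handle under the yellow mark, along (-0.707, +0.707) in x, y, within 7 degrees and 2 mm sideways; then turn 45 degrees about +z (counter-clockwise from above), then lower 8 mm.
- jar: Jar of confetti, purple with a white lid, 63 mm wide, 92 mm high; a bystander. Origin at the centre of its underside.
- ribbon: Spool of pink ribbon with black ends, 54 mm wide, 64 mm high; a bystander. Origin at the centre of its underside.
- weight: Gold foil balloon weight, 64 mm wide, 72 mm high; a bystander. Origin at the centre of its underside. It stands by the end of a tall black cabinet on the desk (fixed, 1.2 m high), whose near upright edge is at about x = 0.53, y = 0.08 m in the world, its end panel running to x = 0.71, y = -0.24: the arm starts to the right of it and must come round that edge drawn in.

How it is judged:
By the outcome, as a careful person would: the job done as asked, in the order asked, and still so for the second after the job is handed in, with the robot touching nothing.
It also fails if it takes over 72 s, if anything falls off the work surface, if the arm or the gripper's body presses on something with over 40 N, if the wrist force passes 120 N, or if a joint passes its speed limit or range.

ROBOT

A 6-joint arm with a two-finger parallel gripper is mounted at the origin on a cart in front of the work surface, level with it; the furniture and walls round the work are solid. World frame = base frame: x ahead of the robot, y to its left, z up, the work surface at z = 0. Lengths are in m, angles in rad, forces in N, time in s.
With the tool pointing down it reaches from about 0.25 to 0.725 m from the base axis. Payload 4 kg.
Tool frame: the origin (TCP) lies midway between the tips of the shut fingers; the grasp point (between the pads) lies 19 mm behind it; z points along the fingers, y is the line along which they close (so a half turn about z gives the same grasp; the last joint's range is limited). The gripper opens to 85 mm and grips with 20 to 120 N. Pads are 22 mm wide; open, the fingers measure 114 mm over their backs; the gripper's body (76 mm by 85 mm) begins 54 mm behind the grasp point. The pads swing forward as they close: fully open they stand 13 mm farther back than shut.
Start: joints at [-1.283, 0.241, 0.005, 1.335, 0, 1.571], TCP at [0.142, -0.479, 0.231] pointing down, gripper open.
Joint ranges: [-2.72, 2.72], [-1.05, 1.87], [-1.09, 1.28], [-1.99, 2.15], [-1.42, 1.44], [-3.14, 3.14]. Speed limits (rad/s): [2.79, 2.79, 3.14, 3.14, 3.14, 3.14].

INTERFACE

Orientations are given as a unit quaternion [x, y, z, w].
In Python, from workcell import status, camera, get_calibration, ticket gives the robot as it stands.
- The arm moves only by the shell command python3 -m creep 'ROWS' [OPENING]. ROWS is JSON, a list of rows, each a list of 6 numbers: the shift along the world's x, y, z in cm, then the turn, a rotation vector about the world's x, y, z in degrees. A call has 1 to 8 rows; each row shifts and turns the commanded pose from where the row before left it; what a row does not reach is not made up. A row lasts 1/10 s, in which the tool goes at most 50 mm and 8.59 degrees, less where a joint would pass 70% of its speed; a pose out of reach is approached as far as the arm can. A call is refused whole if a number of a shift passes 5 or a number of a turn 8.59, either way. A call with a gripper value outside its range is refused whole. OPENING is the opening, from -1 (shut) to 1 (fully open), so that 0 is half open, set as the call begins (- or left out, the last holds). The fingers move at their own pace and stop on an object; the grip force is fixed at half the most. Time passes only in rows, so rows that do not move let the fingers close. It gives the time, the measured TCP pose, the force, the opening and the grip force at its end, in the units of the state.
- status.get_obs(): the state, without advancing time (a new reading comes with each control period).
- camera(name): name is "side" or "top"; returns the picture (480x640x3 uint8, red, green, blue); there is no depth.
- get_calibration(name): a dict with "fx", "fy", "cx", "cy" (pixels), "k1" (the pictures are not rectified: a ray, as slopes to the right and down, at radius r is drawn at 1 + k1 r^2 times it, then the intrinsics apply), "rvec" (rotation vector, rad) and "tvec" (3), from world to camera coordinates, as OpenCV has them. Camera axes: x right, y down, z forward; pixel columns grow to the right and rows downward; lengths in m; the calibration is good to about 2 mm. A picture is of the moment at which its call begins. get_calibration takes no time and is no camera call.
- ticket.job_done(): hands the job in; it is judged then, once.
The state is a dict: "clock": time; "joint_pos": joint angles; "joint_vel": joint speeds; "tau": joint torques, N m; "eef_pos": TCP position; "tool_rot": TCP orientation; "ft_force": force on the tool from outside, world axes, zero at the start; "ft_torque": the same for the moment, N m; "grip_width": finger opening in m; "grasp_force": force on a finger pad.
Only numpy, scipy, OpenCV 4.12 (cv2) and the standard library are available. Lean on these libraries where they do the work, as an engineer would, in place of code of your own. Each camera call takes 0.05 s, during which the arm holds its last target. There are 200 camera calls.

## Working session

There is one attempt and no reset: what is moved stays moved. The work goes in short steps, Python scripts to look and compute and a shell command to move; the robot and the scene stay as the last step left them, time stands still between calls to the robot, and variables do not carry over. Pictures are saved under pics/ and viewed, at most 10 in all, crops included, and the job is handed in when it is done.

```bash
ls; mkdir -p pics; python3 - <<'E'
from workcell import status, camera, get_calibration
import cv2
for n in ("side","top"):
    cv2.imwrite(f"pics/{n}0.png",camera(n)[:,:,::-1]); c=get_calibration(n); print(n,c)
    R=cv2.Rodrigues(__import__('numpy').array(c['rvec'],float))[0]; print(-R.T@__import__('numpy').array(c['tvec']).ravel())
print(status.get_obs())
E
```

```text
pics
side {'fx': 623.323177800862, 'fy': 623.323177800862, 'cx': 314.05119249449984, 'cy': 241.9533147152612, 'k1': -0.019141832554461193, 'rvec': array([ 1.19052084,  2.45050306, -0.83400334]), 'tvec': array([ 0.09143971, -0.34090534,  1.63840185])}
[1.06584335 0.70527693 1.0842051 ]
top {'fx': 491.1158197742066, 'fy': 491.1158197742066, 'cx': 310.81319159147824, 'cy': 243.69068854568954, 'k1': -0.026477147557879353, 'rvec': array([ 2.34169978, -1.68710071,  0.25777195]), 'tvec': array([0.11339249, 0.55067133, 0.87425417])}
[0.21603132 0.19267856 0.99830985]
{'clock': 0.1, 'joint_pos': array([-1.28298498e+00,  2.41328536e-01,  3.87855979e-03,  1.33519888e+00,
        3.06070299e-06,  1.57080223e+00]), 'joint_vel': array([-0.00042297, -0.00164926,  0.00298431, -0.00107514, -0.00143148,
       -0.00062953]), 'tau': array([-9.18563601e-04, -3.73138726e+01,  2.53009683e+01,  1.08785508e-02,
       -2.61122511e-05,  2.84083242e-06]), 'eef_pos': array([ 0.14177032, -0.47890071,  0.23051401]), 'tool_rot': array([ 9.89663434e-01,  1.43406517e-01, -1.31322952e-04, -9.16906788e-04]), 'ft_force': array([-0.34686724,  1.3845502 ,  0.32566676]), 'ft_torque': array([-0.01610742,  0.02161234,  0.00742681]), 'grasp_force': 0.0, 'grip_width': 0.08540115671490588}
```

View pics/side0.png

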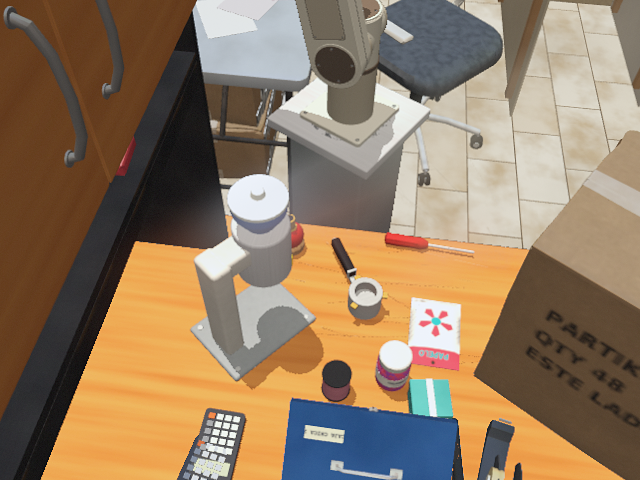

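View pics/top0.png

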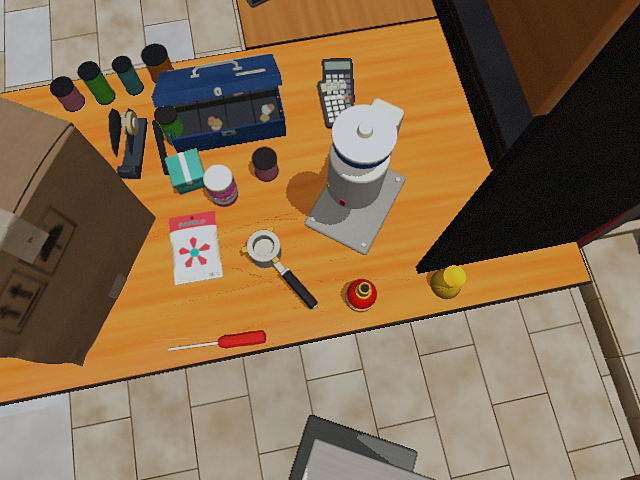

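The side view shows the stand hiding the bauble (about 297,235), the holder cup at (365,297) with its handle going to (338,242), the ribbon at (336,378) and the jar at (394,364). The top view shows the cup at (264,247), the handle end at (313,303), the bauble neck at (364,290), the plate corners at about (305,222), (364,252) and (405,178), and the red mark at (342,203).

```bash
cat > h.py <<'E'
import numpy as np, cv2
from workcell import status, camera, get_calibration
def cal(n):
    c=get_calibration(n);R=cv2.Rodrigues(np.array(c['rvec'],float))[0];t=np.array(c['tvec'],float).ravel()
    return c,R,t
def ray(n,uv):
    c,R,t=cal(n);d=np.array([(uv[0]-c['cx'])/c['fx'],(uv[1]-c['cy'])/c['fy']]);s=d.copy()
    for _ in range(8): s=d/(1+c['k1']*(s@s))
    return -R.T@t, R.T@np.array([s[0],s[1],1])
def onz(n,uv,z):
    o,d=ray(n,uv);return (o+d*(z-o[2])/d[2])[:2]
def proj(n,p):
    c,R,t=cal(n);q=R@np.array(p,float)+t;s=q[:2]/q[2];s=s*(1+c['k1']*(s@s));return np.array([c['fx']*s[0]+c['cx'],c['fy']*s[1]+c['cy']])
def cross(uva,uvb,a='top',b='side'):
    o1,d1=ray(a,uva);o2,d2=ray(b,uvb);A=np.stack([d1,-d2],1);k=np.linalg.lstsq(A,o2-o1,rcond=None)[0]
    p,q=o1+k[0]*d1,o2+k[1]*d2;return (p+q)/2,np.linalg.norm(p-q)
def blobs(m,box,amin=30):
    x0,y0,x1,y1=box;k=np.zeros_like(m);k[y0:y1,x0:x1]=m[y0:y1,x0:x1]
    n,l,s,c=cv2.connectedComponentsWithStats(k)
    return sorted([(int(s[i,4]),c[i].round(1).tolist(),s[i,:4].tolist(),l==i) for i in range(1,n) if s[i,4]>=amin],key=lambda b:-b[0])
E
python3 - <<'E'
from h import *
im=cv2.imread('pics/top0.png');hsv=cv2.cvtColor(im,cv2.COLOR_BGR2HSV);H,S,V=cv2.split(hsv)
red=(((H<5)|(H>174))&(S>150)&(V>60)).astype(np.uint8)
for b in blobs(red,(330,190,400,320),3): print('red',b[:3])
b=blobs(red,(335,265,390,320))[0]
pts=np.argwhere(b[3])[:,::-1]; (c,r)=cv2.minEnclosingCircle(pts.astype(np.float32)); print('ball',c,r,onz('top',c,.0385))
blk=((V<60)).astype(np.uint8)
for b in blobs(blk,(240,225,325,315)):
    rc=cv2.minAreaRect(np.argwhere(b[3])[:,::-1].astype(np.float32)); print('blk',b[:3],rc); bx=cv2.boxPoints(rc); print([onz('top',p,.041).round(4) for p in bx])
gray=((S<60)&(V>90)).astype(np.uint8)
for b in blobs(gray,(240,225,290,275)):
    print('cup',b[:3],cv2.minEnclosingCircle(np.argwhere(b[3])[:,::-1].astype(np.float32)),onz('top',b[1],.056))
g2=((S<60)&(V>60)).astype(np.uint8)
for b in blobs(g2,(295,95,415,260)):
    q=cv2.convexHull(np.argwhere(b[3])[:,::-1].astype(np.int32)); a=cv2.approxPolyDP(q,3,True)[:,0]; print('plate',b[:3]); print([(p.tolist(),onz('top',p,.012).round(4)) for p in a])
v=np.hstack([cv2.resize(im[215:320,230:390],None,fx=5,fy=5,interpolation=cv2.INTER_CUBIC)]);cv2.imwrite('pics/c1.png',v)
v=cv2.resize(im[95:260,295:420],None,fx=3.6,fy=3.6,interpolation=cv2.INTER_CUBIC);cv2.imwrite('pics/c2.png',v)
E
```

```text
red (409, [360.6, 295.8], [348, 280, 29, 29])
red (27, [341.8, 202.1], [340, 199, 5, 7])
ball (361.6609191894531, 293.637939453125) 14.511842727661133 [0.43325812 0.15769252]
blk (428, [299.5, 289.1], [282, 270, 35, 39]) ((299.4638977050781, 289.0896301269531), (43.614646911621094, 9.967415809631348), 48.50353240966797)
[array([0.416 , 0.3206]), array([0.4336, 0.311 ]), array([0.389 , 0.2352]), array([0.3719, 0.245 ])]
cup (787, [263.2, 246.1], [247, 230, 34, 32]) ((263.0946960449219, 246.36045837402344), 16.919858932495117) [0.4595576  0.37362944]
cup (102, [280.4, 267.8], [273, 261, 17, 14]) ((281.0, 266.0), 8.544103622436523) [0.42814261 0.3258881 ]
plate (9823, [357.9, 171.7], [305, 95, 101, 160])
[([365, 254], array([0.5221, 0.1743])), ([305, 224], array([0.5454, 0.3145])), ([321, 95], array([0.8592, 0.3812])), ([379, 99], array([0.8918, 0.25  ])), ([403, 111], array([0.8787, 0.1887])), ([405, 179], array([0.7144, 0.1397]))]
```

View pics/c1.png

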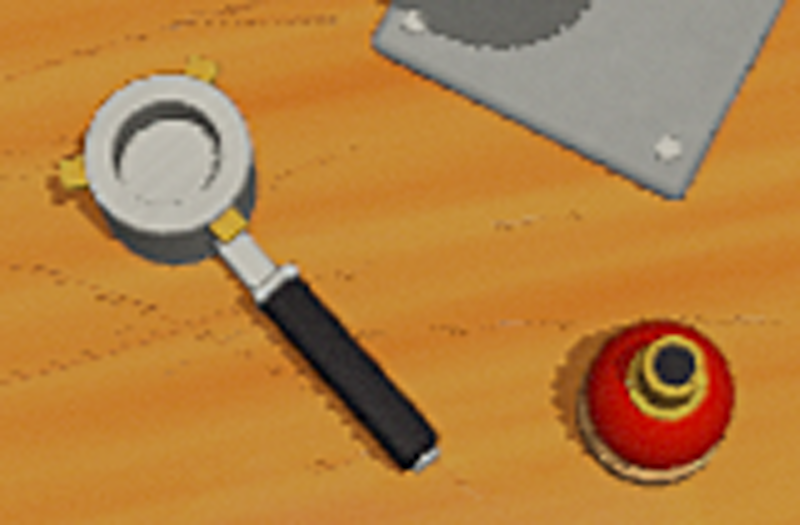

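View pics/c2.png

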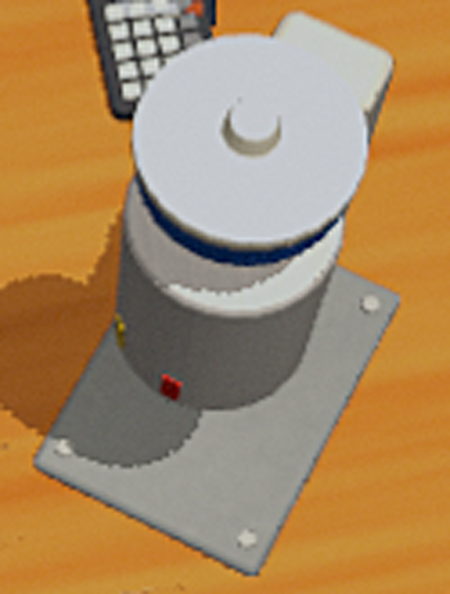

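The crops show the cup rim circle centred near (263.6,245.8), the neck mouth at (364.6,287.8), and plate corners that are slightly rounded. The handle box agrees with the given sizes: 111 mm from the cup at a yaw of about 59.4 degrees. Next I refine the stand with edge lines.

```bash
python3 - <<'E'
from h import *
print('neck',onz('top',(364.6,287.8),.0935),'ball',onz('top',(361.66,293.64),.0385),'cup',onz('top',(263.6,245.8),.056))
im=cv2.imread('pics/top0.png').astype(float);sd=cv2.imread('pics/side0.png').astype(float)
def edge(img,n,a,b,z):  # saturation-step crossing along normals of the segment a-b
    S=cv2.cvtColor(img.astype(np.uint8),cv2.COLOR_BGR2HSV)[:,:,1].astype(np.float32)
    a,b=np.array(a,float),np.array(b,float);d=(b-a)/np.linalg.norm(b-a);nn=np.array([-d[1],d[0]]);out=[]
    for s in np.linspace(.12,.88,40):
        k=np.arange(-6,6.01,.25);P=a+s*(b-a)+k[:,None]*nn
        v=cv2.remap(S,P[:,:1].astype(np.float32),P[:,1:].astype(np.float32),1).ravel();g=np.abs(np.gradient(cv2.GaussianBlur(v[None],(0,0),3)[0]))
        out.append(onz(n,P[g.argmax()],z))
    vx,vy,x,y=cv2.fitLine(np.array(out,np.float32),cv2.DIST_HUBER,0,.001,.001).ravel()
    return np.array([x,y]),np.array([vx,vy])
def X(l,m):
    k=np.linalg.solve(np.stack([l[1],-m[1]],1),m[0]-l[0]);return l[0]+k[0]*l[1]
yaw=lambda v:np.degrees(np.arctan2(v[1],v[0]))
def rep(n,fr,sides):
    print(n,'front',fr and (yaw(fr[1])),[ (k,yaw(l[1])) for k,l in sides.items()])
# top view: front edge (upper edge of the plate seen from above), right edge
f=edge(im,'top',(305,223),(364,253),.012); r=edge(im,'top',(366,252),(405,179),.012)
rep('top',f,{'r':r}); c=X(f,r); x=np.array([-f[1][1],f[1][0]])
if x[0]>0: x=x
else: x=-x
xr=r[1]*np.sign(r[1][0]); ux=(x+xr);ux/=np.linalg.norm(ux);uy=np.array([-ux[1],ux[0]])
print('corner FR',c,'axis',c+.063*ux+.075*uy,'yaw',yaw(ux))
# side view: left(+y) edge, back edge
g=edge(sd,'side',(237,376),(315,319),.012); b=edge(sd,'side',(192,327),(236,376),.012)
print('side yaws',yaw(g[1]),yaw(b[1]),'corner',X(g,b))
c=X(g,b)
print('from corner (back,left):',c-.143*ux-.075*uy, 'if (front,left):',c+.063*ux-.075*uy,'dist',np.linalg.norm(c-X(f,r)))
E
```

```text
neck [0.43322842 0.15766106] ball [0.43325356 0.15769305] cup [0.46040361 0.3730841 ]
top front 80.48857 [('r', np.float32(-9.767141))]
corner FR [0.5195163  0.17255323] axis [0.5941852  0.23594531] yaw -9.639284
side yaws -9.823582 80.23548 corner [0.7526772  0.28727773]
from corner (back,left): [0.5991378 0.2372812] if (front,left): [0.8022294  0.20278761] dist 0.25985712
```

```bash
python3 -m creep '[[-3,2,0,0,0,7],[-3,3,0,0,0,7],[2,4.5,0,0,0,7],[2,4.5,0,0,0,7],[2,4.5,0,0,0,7],[2,4.5,0,0,0,8],[2,4.5,0,0,0,0],[2,4.5,0,0,0,0]]'
```

```text
clock: 0.9
eef_pos: [0.2018, -0.1577, 0.2312]
tool_rot: [0.869, 0.495, 0.0, 0.0]
ft_force: [2.2, -0.4, 1.3]
grip_width: 0.0858
grasp_force: 0.0
```

```bash
python3 -m creep '[[1,4.5,0,0,0,0],[2,4.5,0,0,0,0],[3,3.9,0,0,0,0],[3,3.5,0,0,0,0],[3.4,3.5,0,0,0,0],[3.4,3.5,0,0,0,0],[3.4,3.5,0,0,0,0],[3.4,3.5,0,0,0,0]]' 0.18; python3 -m creep '[[0.5,1.1,-4,0,0,0],[0,0,-4,0,0,0],[0,0,-3,0,0,0],[0,0,0,0,0,0],[0,0,0,0,0,0]]'
python3 - <<'E'
from h import *
print(status.get_obs()['eef_pos'],status.get_obs()['grip_width'])
cv2.imwrite('pics/t1.png',camera('top')[:,:,::-1]); s=camera('side')[:,:,::-1]; cv2.imwrite('pics/s1.png',s)
# bell silhouettes from start pictures
for n,f,rows,xl,xr in (('top','pics/top0.png',range(160,186,3),(318,338),(375,398)),('side','pics/side0.png',range(245,262,2),(228,246),(282,302))):
    g=cv2.GaussianBlur(cv2.imread(f).astype(np.float32),(0,0),1);gx=np.abs(cv2.Sobel(g,cv2.CV_32F,1,0)).sum(2)
    out=[]
    for y in rows:
        e=[a+int(gx[y,a:b].argmax()) for a,b in (xl,xr)]
        az=[np.arctan2(d[1],d[0]) for d in (ray(n,(u,y))[1] for u in e)]
        out.append((y,*e,np.degrees(np.mean(az)).round(2),(.05/np.sin(abs(az[0]-az[1])/2)).round(3)))
    print(n,ray(n,(0,0))[0][:2]);print(*out,sep='\n')
E
```

```text
clock: 1.7
eef_pos: [0.4279, 0.1444, 0.2308]
tool_rot: [0.868, 0.497, -0.0, 0.0]
ft_force: [1.6, 0.0, 0.2]
grip_width: 0.05
grasp_force: 0.0
clock: 2.2
eef_pos: [0.4319, 0.1534, 0.1213]
tool_rot: [0.868, 0.496, -0.001, -0.0]
ft_force: [0.8, 0.8, -0.0]
grip_width: 0.0502
grasp_force: 0.0
[0.43190512 0.15338622 0.12133897] 0.05019253497995495
top [0.21603132 0.19267856]
(160, 331, 385, np.float64(6.69), np.float64(0.439))
(163, 331, 381, np.float64(7.01), np.float64(0.467))
(166, 332, 376, np.float64(7.33), np.float64(0.522))
(169, 335, 385, np.float64(5.73), np.float64(0.459))
(172, 337, 384, np.float64(5.42), np.float64(0.483))
(175, 327, 381, np.float64(6.96), np.float64(0.411))
(178, 327, 384, np.float64(6.44), np.float64(0.386))
(181, 327, 383, np.float64(6.41), np.float64(0.388))
(184, 329, 382, np.float64(6.1), np.float64(0.404))
side [1.06584335 0.70527693]
(245, 237, 291, np.float64(-135.14), np.float64(0.715))
(247, 240, 291, np.float64(-135.33), np.float64(0.753))
(249, 242, 291, np.float64(-135.45), np.float64(0.78))
(251, 244, 291, np.float64(-135.58), np.float64(0.81))
(253, 245, 291, np.float64(-135.63), np.float64(0.823))
(255, 245, 291, np.float64(-135.6), np.float64(0.82))
(257, 243, 291, np.float64(-135.43), np.float64(0.783))
(259, 240, 291, np.float64(-135.17), np.float64(0.735))
(261, 237, 291, np.float64(-134.92), np.float64(0.692))
```

```bash
python3 -m creep '[[0.13,0.43,-1,0,0,0],[0,0,-1.5,0,0,0],[0,0,-1.5,0,0,0],[0,0,-1.3,0,0,0],[0,0,0,0,0,0],[0,0,0,0,0,0]]'; python3 -m creep '[[0,0,0,0,0,0],[0,0,0,0,0,0],[0,0,0,0,0,0],[0,0,0,0,0,0],[0,0,0,0,0,0],[0,0,0,0,0,0]]' -1
```

```text
clock: 2.9
eef_pos: [0.434, 0.1581, 0.0689]
tool_rot: [0.868, 0.496, 0.0, 0.0]
ft_force: [-0.1, 0.3, -0.2]
grip_width: 0.05
grasp_force: 0.0
clock: 3.5
eef_pos: [0.4347, 0.158, 0.0692]
tool_rot: [0.868, 0.496, 0.001, 0.0]
ft_force: [2.2, -1.5, 5.4]
grip_width: 0.0223
grasp_force: 58.6
```

```bash
python3 -m creep '[[0,0,1,0,0,0],[0,0,2,0,0,0],[0,0,3,0,0,0],[0,0,2,0,0,0],[0,0,0,0,0,0],[0,0,0,0,0,0]]'
python3 - <<'E'
from h import *
t=camera('top')[:,:,::-1];s=camera('side')[:,:,::-1]
a=cv2.resize(t[200:350,290:440],(600,600)[::-1]) ;cv2.imwrite('pics/lift.png',np.hstack([cv2.resize(t[220:340,300:420],(400,400)),cv2.resize(s[140:290,230:380],(400,400))]))
E
```

```text
clock: 4.1
eef_pos: [0.4331, 0.1578, 0.1482]
tool_rot: [0.868, 0.496, -0.0, -0.0]
ft_force: [0.4, -0.7, -0.7]
grip_width: 0.0224
grasp_force: 58.6
```

View pics/lift.png

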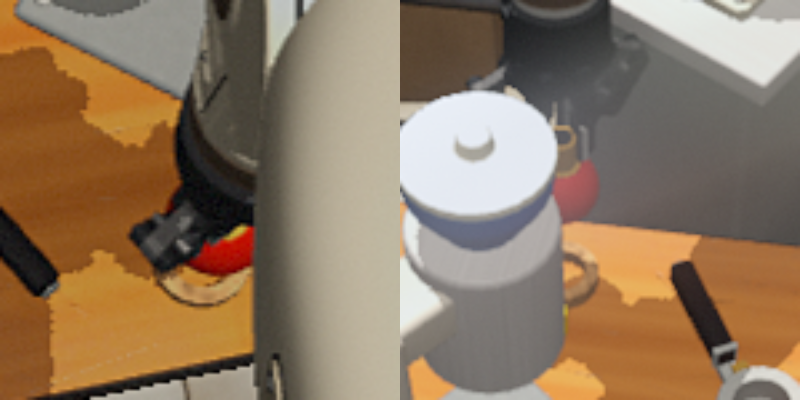

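The bauble is lifted clear of its ring and hangs upright between the fingers (at about 575,180 in the right-hand crop). Next I move above the cup.

```bash
python3 -m creep '[[0.3,2,0,0,0,0],[0.4,3.5,0,0,0,0],[0.5,4,0,0,0,0],[0.5,4,0,0,0,0],[0.5,4,0,0,0,0],[0.4,3,0,0,0,0],[0.1,1,0,0,0,0],[0,0,0,0,0,0]]'; python3 -m creep '[[0,0,-1.5,0,0,0],[0,0,0,0,0,0],[0,0,0,0,0,0]]'
python3 - <<'E'
from h import *
t=camera('top')[:,:,::-1];s=camera('side')[:,:,::-1]
cv2.imwrite('pics/t2.png',t);cv2.imwrite('pics/s2.png',s)
p=status.get_obs()['eef_pos'];print(p)
m=p-[0,0,.0182];print('pred side ball',proj('side',m-[0,0,.0125]),'neck top',proj('side',m+[0,0,.0425]))
print('cup rim side pred',proj('side',(.4604,.3731,.056)))
cv2.imwrite('pics/v2.png',np.hstack([cv2.resize(t[190:310,210:330],(400,400)),cv2.resize(s[220:340,305:425],(400,400),interpolation=2)]))
for n,im in(('top',t),('side',s)):
    H,S,V=cv2.split(cv2.cvtColor(np.ascontiguousarray(im),cv2.COLOR_BGR2HSV));red=(((H<5)|(H>174))&(S>130)&(V>50)).astype(np.uint8)
    for b in blobs(red,(230,210,420,330)): print(n,b[:3],cv2.minEnclosingCircle(np.argwhere(b[3])[:,::-1].astype(np.float32)))
E
```

```text
clock: 5.0
eef_pos: [0.4596, 0.3734, 0.1464]
tool_rot: [0.868, 0.497, -0.002, 0.0]
ft_force: [0.7, -0.2, -0.6]
grip_width: 0.0218
grasp_force: 58.6
clock: 5.3
eef_pos: [0.46, 0.371, 0.1328]
tool_rot: [0.869, 0.496, -0.001, 0.0]
ft_force: [-1.2, 0.7, 0.3]
grip_width: 0.0223
grasp_force: 58.6
[0.46077815 0.37193444 0.13384291]
pred side ball [367.09631771 275.12574721] neck top [369.35393935 258.10687525]
cup rim side pred [365.88006976 288.93596385]
side (507, [366.3, 278.9], [351, 264, 31, 27]) ((366.29998779296875, 275.5), 15.373465538024902)
side (211, [410.0, 241.6], [398, 235, 22, 14]) ((409.0714416503906, 242.5), 11.350265502929688)
```

View pics/v2.png

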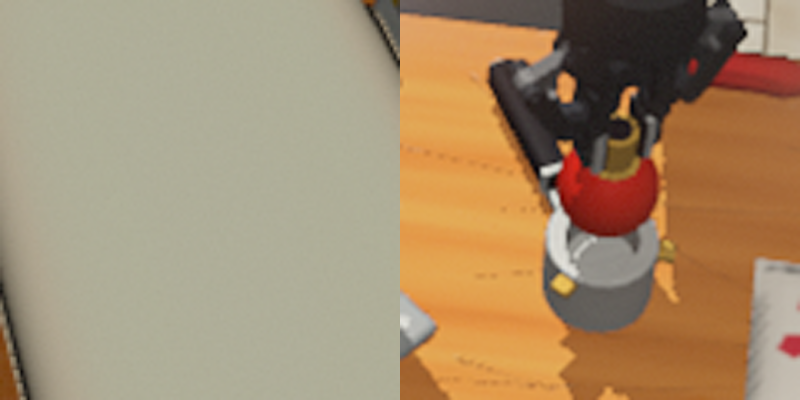

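The side view shows the red ball centred over the cup rim (ball at about 367,275, rim at about 365.5,289) with the neck upright. I lower it now.

```bash
python3 -m creep '[[0,0.1,-0.6,0,0,0],[0,0,-0.6,0,0,0],[0,0,-0.5,0,0,0],[0,0,-0.4,0,0,0],[0,0,-0.3,0,0,0],[0,0,0,0,0,0],[0,0,0,0,0,0]]'
```

```text
clock: 6.1
eef_pos: [0.4605, 0.3738, 0.1093]
tool_rot: [0.868, 0.496, -0.0, -0.0]
ft_force: [0.1, -0.8, 0.1]
grip_width: 0.0217
grasp_force: 58.7
```

```bash
python3 -m creep '[[0,0,-0.1,0,0,0],[0,0,-0.1,0,0,0],[0,0,0,0,0,0]]';python3 -m creep '[[0,0,-0.1,0,0,0],[0,0,0,0,0,0],[0,0,0,0,0,0]]'
```

```text
clock: 6.4
eef_pos: [0.4611, 0.3741, 0.1079]
tool_rot: [0.868, 0.496, 0.001, 0.0]
ft_force: [1.0, -0.6, 1.7]
grip_width: 0.0225
grasp_force: 58.8
clock: 6.7
eef_pos: [0.4614, 0.3742, 0.1073]
tool_rot: [0.868, 0.496, 0.001, -0.0]
ft_force: [2.4, 0.3, 4.6]
grip_width: 0.0226
grasp_force: 59.2
```

```bash
python3 -m creep '[[0,0,0,0,0,0],[0,0,0,0,0,0],[0,0,0,0,0,0],[0,0,0,0,0,0],[0,0,0,0,0,0]]' 0.2; python3 -m creep '[[0,0,0.5,0,0,0],[0,0,1.5,0,0,0],[0,0,3,0,0,0],[0,0,3,0,0,0],[-2.5,-3.5,0,0,0,0],[-2.5,-4,0,0,0,0],[0,0,0,0,0,0],[0,0,0,0,0,0]]'
python3 - <<'E'
from h import *
t=camera('top')[:,:,::-1];s=camera('side')[:,:,::-1]
cv2.imwrite('pics/t3.png',t);cv2.imwrite('pics/s3.png',s)
print(status.get_obs()['eef_pos'])
print('pred',proj('side',(.4604,.3731,.0759)),proj('side',(.4604,.3731,.1309)),'top',proj('top',(.4604,.3731,.1309)))
cv2.imwrite('pics/v3.png',np.hstack([cv2.resize(t[200:320,210:330],(400,400),interpolation=2),cv2.resize(s[220:340,305:425],(400,400),interpolation=2)]))
E
```

```text
clock: 7.2
eef_pos: [0.4603, 0.3737, 0.1059]
tool_rot: [0.868, 0.496, -0.0, 0.0]
ft_force: [0.5, 0.3, 0.3]
grip_width: 0.0511
grasp_force: 0.0
clock: 8.0
eef_pos: [0.41, 0.298, 0.1869]
tool_rot: [0.868, 0.496, 0.0, -0.0]
ft_force: [0.2, 0.5, 0.0]
grip_width: 0.0512
grasp_force: 0.0
[0.41168535 0.29979396 0.18728547]
pred [366.63821751 283.28575984] [368.83857672 266.87939904] top [259.94075309 234.00421269]
```

View pics/v3.png

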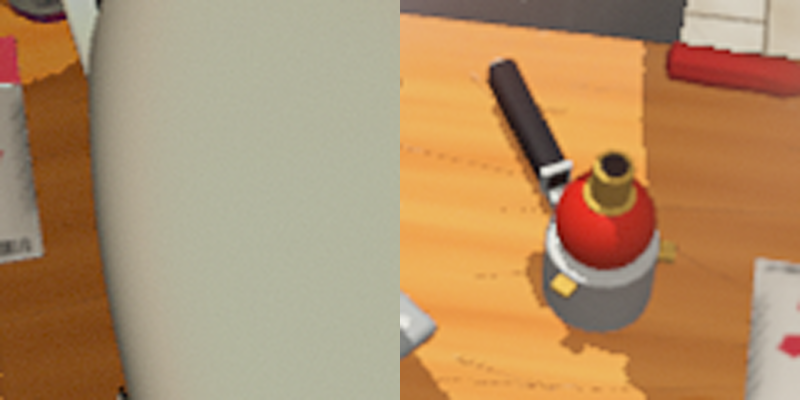

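The bauble stands upright in the cup (neck top at 369,269 against a predicted 369,267), and the gripper is free. Next I grasp the handle.

```bash
python3 -m creep '[[-0.85,-2.3,-2,0,0,0],[0,0,-4,0,0,0],[0,0,-4,0,0,0],[0,0,-2.5,0,0,0],[0,0,0,0,0,0],[0,0,0,0,0,0],[0,0,0,0,0,0]]'
```

```text
clock: 8.8
eef_pos: [0.4039, 0.2773, 0.063]
tool_rot: [0.868, 0.496, 0.002, -0.0]
ft_force: [0.5, 0.3, 0.1]
grip_width: 0.0515
grasp_force: 0.0
```

```bash
python3 -m creep '[[-0.05,-0.05,-2,0,0,0],[0,0,-2,0,0,0],[0,0,-1.1,0,0,0],[0,0,0,0,0,0],[0,0,0,0,0,0]]';python3 -m creep '[[0,0,0,0,0,0],[0,0,0,0,0,0],[0,0,0,0,0,0],[0,0,0,0,0,0],[0,0,0,0,0,0]]' -1; python3 -m creep '[[0,0,0.3,0,0,0],[0,0,0.5,0,0,0],[0,0,1,0,0,0],[0,0,1,0,0,0],[0,0,0.2,0,0,0],[0,0,0,0,0,0],[0,0,0,0,0,0]]'
python3 - <<'E'
from h import *
s=camera('side')[:,:,::-1];cv2.imwrite('pics/s4.png',s);print(status.get_obs()['eef_pos'],status.get_obs()['ft_torque'])
H,S,V=cv2.split(cv2.cvtColor(np.ascontiguousarray(s),cv2.COLOR_BGR2HSV));red=(((H<5)|(H>174))&(S>130)&(V>50)).astype(np.uint8)
for b in blobs(red,(300,200,395,330)): print(b[:3])
cv2.imwrite('pics/v4.png',cv2.resize(s[190:340,285:435],(600,600),interpolation=2))
E
```

```text
clock: 9.3
eef_pos: [0.4023, 0.2759, 0.0113]
tool_rot: [0.868, 0.496, 0.001, -0.0]
ft_force: [0.2, 0.4, -0.2]
grip_width: 0.0514
grasp_force: 0.0
clock: 9.8
eef_pos: [0.4022, 0.2756, 0.0109]
tool_rot: [0.868, 0.496, 0.001, 0.0]
ft_force: [0.4, -1.1, 3.4]
grip_width: 0.0191
grasp_force: 59.2
clock: 10.5
eef_pos: [0.4014, 0.2752, 0.0403]
tool_rot: [0.868, 0.496, -0.0, 0.0]
ft_force: [-0.6, 0.1, -1.8]
grip_width: 0.0189
grasp_force: 58.6
[0.40126469 0.27512503 0.04009905] [-0.11788922  0.09542636  0.00814274]
(523, [368.3, 279.3], [354, 263, 30, 29])
(104, [389.8, 238.5], [385, 232, 10, 13])
```

View pics/v4.png

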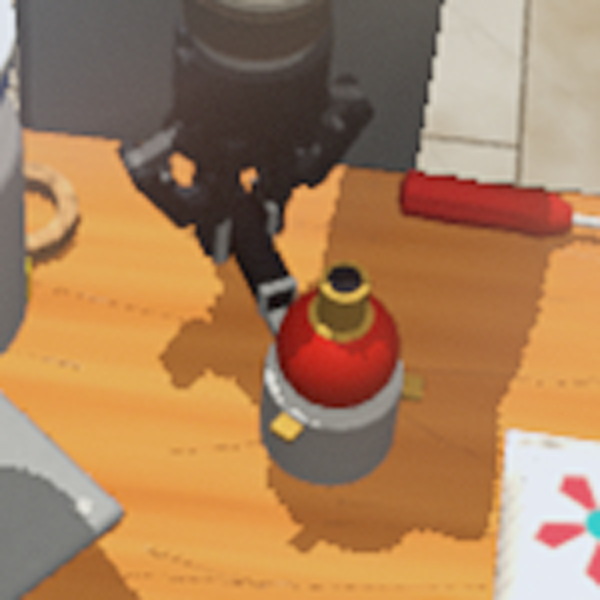

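The holder lifts cleanly and level, but this grip would need q6 ≈ 266° at the yellow mark. I'll set it down, regrasp with the hand turned half a turn, and check the ribbon's and jar's positions.

```bash
python3 -m creep '[[0,0,-1,0,0,0],[0,0,-1,0,0,0],[0,0,-0.6,0,0,0],[0,0,-0.3,0,0,0],[0,0,0,0,0,0],[0,0,0,0,0,0]]'; python3 -m creep '[[0,0,-0.1,0,0,0],[0,0,0,0,0,0],[0,0,0,0,0,0]]'
python3 - <<'E'
from h import *
print('ribbon',onz('top',(265,157),.064),'jar',onz('top',(218,177),.092))
E
```

```text
clock: 11.15
eef_pos: [0.4015, 0.2752, 0.0112]
tool_rot: [0.868, 0.496, -0.0, -0.0]
ft_force: [-0.6, -0.0, -0.5]
grip_width: 0.0193
grasp_force: 58.7
clock: 11.45
eef_pos: [0.4017, 0.2754, 0.0106]
tool_rot: [0.868, 0.496, 0.0, -0.0]
ft_force: [-1.7, -1.6, 3.1]
grip_width: 0.019
grasp_force: 59.3
ribbon [0.64340891 0.43617164] jar [0.55846487 0.50364647]
```

```bash
python3 -m creep '[[0,0,0,0,0,0],[0,0,0,0,0,0],[0,0,0,0,0,0],[0,0,0,0,0,0]]' 0.2; python3 -m creep '[[0,0,0.5,0,0,0],[0,0,2,0,0,0],[0,0,3,0,0,0],[0,0,1,0,0,0],[0,0,0,0,0,0]]'
python3 -m creep '[[0,0,0,0,0,8.4],[0,0,0,0,0,8.4],[0,0,0,0,0,8.4],[0,0,0,0,0,8.4],[0,0,0,0,0,8.4],[0,0,0,0,0,8.4],[0,0,0,0,0,8.4],[0,0,0,0,0,8.4]]' | grep -v force;python3 -m creep '[[0,0,0,0,0,8.4],[0,0,0,0,0,8.4],[0,0,0,0,0,8.4],[0,0,0,0,0,8.4],[0,0,0,0,0,8.4],[0,0,0,0,0,8.4],[0,0,0,0,0,8.4],[0,0,0,0,0,8.4]]' | grep -v force; python3 -m creep '[[0,0,0,0,0,8],[0,0,0,0,0,8],[0,0,0,0,0,8],[0,0,0,0,0,8],[0,0,0,0,0,8],[0,0,0,0,0,5.6],[0,0,0,0,0,0],[0,0,0,0,0,0]]'
python3 - <<'E'
from h import *
print(status.get_obs()['joint_pos'])
E
```

```text
clock: 11.85
eef_pos: [0.4016, 0.2754, 0.0102]
tool_rot: [0.868, 0.496, 0.0, -0.0]
ft_force: [-0.5, 0.3, 0.1]
grip_width: 0.0511
grasp_force: 0.0
clock: 12.35
eef_pos: [0.4029, 0.2763, 0.0771]
tool_rot: [0.868, 0.496, 0.002, -0.0]
ft_force: [-0.1, -0.2, 0.2]
grip_width: 0.0517
grasp_force: 0.0
clock: 13.15
eef_pos: [0.4007, 0.2747, 0.0738]
tool_rot: [0.446, 0.895, -0.001, -0.001]
grip_width: 0.0509
clock: 13.95
eef_pos: [0.4007, 0.2747, 0.0738]
tool_rot: [-0.124, 0.992, -0.001, -0.001]
grip_width: 0.0515
clock: 14.75
eef_pos: [0.401, 0.2749, 0.0744]
tool_rot: [-0.495, 0.869, -0.0, -0.001]
ft_force: [0.4, 0.7, 0.7]
grip_width: 0.0511
grasp_force: 0.0
[ 6.01023761e-01  3.45207945e-01 -2.89469092e-01  9.37862852e-01
 -1.91947188e-05 -4.35209924e-01]
```

```bash
python3 -m creep '[[0,0,-2,0,0,0],[0,0,-2,0,0,0],[0,0,-1.7,0,0,0],[0,0,-0.6,0,0,0],[0,0,0,0,0,0],[0,0,0,0,0,0]]'; python3 -m creep '[[0,0,0,0,0,0],[0,0,0,0,0,0],[0,0,0,0,0,0],[0,0,0,0,0,0],[0,0,0,0,0,0]]' -1;  python3 -m creep '[[0,0,0.3,0,0,0],[0,0,0.5,0,0,0],[0,0,1,0,0,0],[0,0,0.8,0,0,0],[0,0,0.4,0,0,0],[0,0,0,0,0,0],[0,0,0,0,0,0]]'
```

```text
clock: 15.35
eef_pos: [0.4019, 0.2755, 0.0127]
tool_rot: [-0.496, 0.868, 0.0, 0.0]
ft_force: [0.4, -0.5, 0.7]
grip_width: 0.0513
grasp_force: 0.0
clock: 15.85
eef_pos: [0.4021, 0.2756, 0.0129]
tool_rot: [-0.496, 0.868, 0.0, 0.001]
ft_force: [-0.8, -1.0, 2.6]
grip_width: 0.019
grasp_force: 62.1
clock: 16.55
eef_pos: [0.4016, 0.2753, 0.0424]
tool_rot: [-0.496, 0.868, 0.0, 0.0]
ft_force: [0.2, -0.2, -2.3]
grip_width: 0.0192
grasp_force: 61.6
```

```bash
python3 -m creep '[[0,0,0,0,0,-3],[0,0,0,0,0,-5],[0,0,0,0,0,-7],[0,0,0,0,0,-7],[0,0,0,0,0,-7],[0,0,0,0,0,-7],[0,0,0,0,0,-7],[0,0,0,0,0,-7]]' | grep -v force;  python3 -m creep '[[0,0,0,0,0,-7],[0,0,0,0,0,-7],[0,0,0,0,0,-7],[0,0,0,0,0,-7],[0,0,0,0,0,-7],[0,0,0,0,0,-7],[0,0,0,0,0,-7],[0,0,0,0,0,-7]]'|grep -v force; python3 -m creep '[[0,0,0,0,0,-5],[0,0,0,0,0,-3],[0,0,0,0,0,0],[0,0,0,0,0,0],[0,0,0,0,0,0]]'
python3 - <<'E'
from h import *
t=camera('top')[:,:,::-1];s=camera('side')[:,:,::-1];cv2.imwrite('pics/t5.png',t);cv2.imwrite('pics/s5.png',s)
o=status.get_obs();print(o['eef_pos'],o['tool_rot'],o['joint_pos'][5]);p=o['eef_pos'];a=np.radians(-54.7)
c=p+[.114*np.cos(a),.114*np.sin(a),.0332];print('cup pred',c,[proj(n,c+[0,0,.0849]) for n in('top','side')])
u,v=proj('top',c).astype(int);a_=t[max(v-60,0):v+60,max(u-60,0):u+60]
u,v=proj('side',c).astype(int);b_=s[v-60:v+60,u-60:u+60];print('side crop origin',u-60,v-60,'top',proj('top',c).astype(int)-60)
cv2.imwrite('pics/v5.png',np.hstack([cv2.resize(a_,(400,400),interpolation=2),cv2.resize(b_,(400,400),interpolation=2)]))
E
```

```text
clock: 17.35
eef_pos: [0.4011, 0.2751, 0.0418]
tool_rot: [-0.08, 0.997, -0.0, -0.001]
grip_width: 0.0188
clock: 18.15
eef_pos: [0.4012, 0.2753, 0.0419]
tool_rot: [0.397, 0.918, -0.0, -0.0]
grip_width: 0.0194
clock: 18.65
eef_pos: [0.4014, 0.2753, 0.0422]
tool_rot: [0.458, 0.889, -0.0, -0.0]
ft_force: [0.4, -0.6, -1.4]
grip_width: 0.0189
grasp_force: 61.5
[0.40152452 0.27532594 0.04224561] [ 4.57759855e-01  8.89075876e-01  1.68126115e-06 -5.40270797e-05] 1.5519525802746073
cup pred [0.46740029 0.18228626 0.07544561] [array([360.77999366, 257.56333848]), array([287.711489  , 210.96972534])]
side crop origin 228 177 top [296 209]
```

View pics/v5.png

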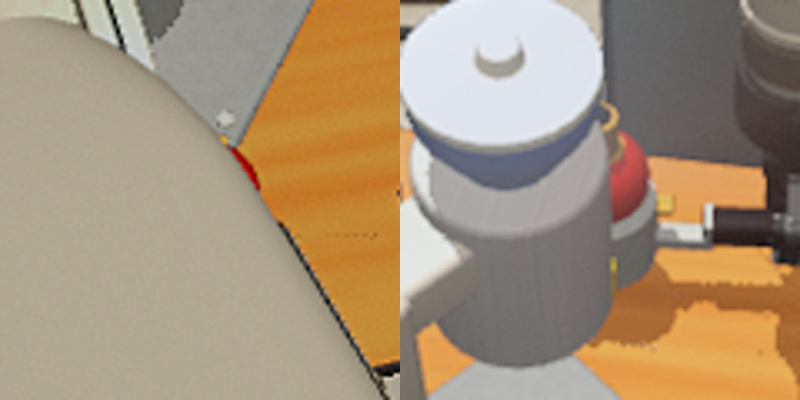

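The hanging holder is level, with the bauble upright behind the bell. Next I refine the bell axis numerically from its lower rim, a circle of 50 mm radius at z = 0.17, in both starting pictures.

```bash
python3 - <<'E'
from h import *
from scipy.optimize import least_squares
c0=np.array([.598,.235])
for n,f in(('top','pics/top0.png'),('side','pics/side0.png')):
    g=cv2.cvtColor(cv2.imread(f),cv2.COLOR_BGR2LAB).astype(np.float32);cam=ray(n,(0,0))[0][:2];az0=np.arctan2(*(cam-c0)[::-1])
    pts=[];st=[]
    for d in np.radians(np.arange(-80,81,4)):
        r=np.arange(.040,.0601,.0005);P=np.array([proj(n,[*(c0+q*np.array([np.cos(az0+d),np.sin(az0+d)])),.17]) for q in r],np.float32)
        v=cv2.remap(g,P[:,:1].copy(),P[:,1:].copy(),1)[:,0];v=cv2.GaussianBlur(v,(1,0+9),2) if 0 else np.stack([np.convolve(v[:,k],np.ones(5)/5,'same') for k in range(3)],1)
        e=np.linalg.norm(np.gradient(v,axis=0),axis=1)[4:-4];i=e.argmax()+4
        st.append((round(np.degrees(d)),round(float(r[i]*1e3),1),round(float(e.max()),1)))
        if e.max()>2: pts.append(c0+r[i]*np.array([np.cos(az0+d),np.sin(az0+d)]))
    s=least_squares(lambda c:np.linalg.norm(np.array(pts)-c,axis=1)-.05,c0,loss='soft_l1',f_scale=.0007)
    print(n,np.degrees(az0).round(),s.x.round(4),len(pts),np.median(abs(s.fun)).round(5));print(*st)
E
python3 -m creep '[[1,0.4,0,0,0,0],[2,0.8,0,0,0,0],[2.5,1,0,0,0,0],[2.5,1,0,0,0,0],[2.5,1,0,0,0,0],[1.6,0.7,0,0,0,0],[0.9,0.4,0,0,0,0],[0,0,0,0,0,0]]'
```

```text
top -174.0 [0.5964 0.2354] 41 0.00025
(-80, 49.5, 5.4) (-76, 47.5, 7.4) (-72, 49.5, 17.7) (-68, 57.5, 6.3) (-64, 51.5, 6.9) (-60, 52.0, 6.9) (-56, 51.5, 4.3) (-52, 52.0, 4.4) (-48, 51.5, 3.7) (-44, 51.5, 4.1) (-40, 51.5, 5.1) (-36, 51.5, 4.8) (-32, 51.5, 4.6) (-28, 43.5, 9.5) (-24, 44.0, 9.7) (-20, 51.0, 12.3) (-16, 43.0, 14.2) (-12, 51.5, 6.5) (-8, 52.5, 3.7) (-4, 52.5, 2.0) (0, 52.5, 3.3) (4, 51.5, 8.8) (8, 51.5, 15.1) (12, 51.5, 13.6) (16, 51.5, 12.6) (20, 51.5, 11.4) (24, 51.0, 9.6) (28, 51.0, 12.0) (32, 51.0, 10.0) (36, 51.0, 9.2) (40, 51.0, 10.7) (44, 51.0, 11.6) (48, 51.0, 8.7) (52, 50.0, 10.1) (56, 49.5, 9.5) (60, 50.0, 10.2) (64, 50.0, 8.9) (68, 50.0, 8.9) (72, 50.0, 9.1) (76, 49.0, 10.4) (80, 49.5, 10.6)
clock: 19.55
eef_pos: [0.5336, 0.3291, 0.042]
tool_rot: [0.458, 0.889, 0.001, 0.0]
ft_force: [-0.1, 0.2, -2.3]
grip_width: 0.0191
grasp_force: 61.5Traceback (most recent call last):
  File "<stdin>", line 8, in <module>
  File "h.py", line 13, in proj
    c,R,t=cal(n);q=R@np.array(p,float)+t;s=q[:2]/q[2];s=s*(1+c['k1']*(s@s));return np.array([c['fx']*s[0]+c['cx'],c['fy']*s[1]+c['cy']])
          ~~~^^^
  File "h.py", line 4, in cal
    c=get_calibration(n);R=cv2.Rodrigues(np.array(c['rvec'],float))[0];t=np.array(c['tvec'],float).ravel()
ValueError: time passes only in moves, steps and waits
```

```bash
sed -i 's/^def cal(n):/from functools import lru_cache\n@lru_cache(None)\ndef cal(n):/' h.py; cat > rim.py <<'E'
from h import *
from scipy.optimize import least_squares
def rim(n,f,c0,z,R,lo,hi,spread,thr=4,pol=None):
    g=cv2.cvtColor(cv2.imread(f),cv2.COLOR_BGR2LAB).astype(np.float32);cam=ray(n,(0,0))[0][:2];c0=np.array(c0);az0=np.arctan2(*(cam-c0)[::-1]);pts=[];st=[]
    for dd in spread:
        d=az0+np.radians(dd);u=np.array([np.cos(d),np.sin(d)]);r=np.arange(lo,hi,.0005)
        P=np.array([proj(n,[*(c0+q*u),z]) for q in r],np.float32);v=cv2.remap(g,P[:,:1].copy(),P[:,1:].copy(),1)[:,0]
        v=np.stack([np.convolve(v[:,k],np.ones(5)/5,'same') for k in range(3)],1);e=np.linalg.norm(np.gradient(v,axis=0),axis=1)[4:-4];i=e.argmax()+4
        st.append((dd,round(float(r[i]*1e3),1),round(float(e.max()),1)))
        if e.max()>thr: pts.append(c0+r[i]*u)
    s=least_squares(lambda c:np.linalg.norm(np.array(pts)-c,axis=1)-R,c0,loss='soft_l1',f_scale=.0007)
    print(n,f,np.degrees(az0).round(),s.x.round(4),len(pts),np.median(abs(s.fun)).round(5));print(*st);return s.x
E
python3 - <<'E'
from rim import *
rim('side','pics/side0.png',(.5964,.2354),.17,.05,.04,.06,range(-80,81,5))
rim('side','pics/side0.png',(.4604,.3731),.056,.034,.024,.044,range(-180,180,10))
rim('top','pics/top0.png',(.4604,.3731),.056,.034,.024,.044,range(-180,180,10))
for n in('top','side'): cv2.imwrite(f'pics/{n}6.png',camera(n)[:,:,::-1])
o=status.get_obs();p=o['eef_pos'];a=np.radians(-54.5);c=p+[.114*np.cos(a),.114*np.sin(a),.0332];print(p,'cup',c)
rim('side','pics/side6.png',c[:2],c[2]-.046,.034,.024,.044,range(-80,81,5))
rim('side','pics/side6.png',c[:2],c[2]+.010,.034,.024,.044,range(-80,81,5))
s=cv2.imread('pics/side6.png');u,v=proj('side',c).astype(int);print(u,v);cv2.imwrite('pics/v6.png',cv2.resize(s[v-75:v+75,u-75:u+75],(600,600),interpolation=2))
E
```

```text
side pics/side0.png 45.0 [0.5973 0.2339] 31 0.00031
(-80, 42.0, 0.4) (-75, 53.5, 2.3) (-70, 51.0, 13.1) (-65, 51.0, 12.3) (-60, 50.5, 12.1) (-55, 51.0, 14.1) (-50, 50.5, 12.5) (-45, 51.0, 11.4) (-40, 51.0, 11.4) (-35, 50.5, 9.6) (-30, 51.0, 10.1) (-25, 50.0, 9.4) (-20, 50.5, 10.4) (-15, 50.0, 11.7) (-10, 50.5, 8.3) (-5, 49.5, 9.3) (0, 49.5, 11.2) (5, 50.0, 8.2) (10, 49.0, 10.3) (15, 49.0, 8.8) (20, 49.5, 8.5) (25, 50.0, 8.7) (30, 48.5, 11.6) (35, 49.0, 12.2) (40, 48.5, 11.7) (45, 48.5, 13.0) (50, 48.0, 11.5) (55, 48.5, 11.9) (60, 48.0, 11.9) (65, 48.0, 12.2) (70, 48.0, 14.0) (75, 47.5, 12.1) (80, 48.5, 12.5)
side pics/side0.png 29.0 [0.465  0.3747] 36 0.00033
(-180, 28.0, 6.1) (-170, 29.5, 9.1) (-160, 30.0, 8.4) (-150, 29.5, 7.8) (-140, 40.5, 22.0) (-130, 41.5, 18.4) (-120, 40.5, 15.3) (-110, 32.5, 12.4) (-100, 33.5, 11.4) (-90, 34.5, 8.7) (-80, 35.0, 7.2) (-70, 35.0, 8.3) (-60, 36.5, 10.7) (-50, 37.5, 15.7) (-40, 38.0, 16.0) (-30, 37.5, 9.2) (-20, 38.5, 8.8) (-10, 38.5, 13.5) (0, 39.0, 14.3) (10, 38.5, 13.6) (20, 38.5, 13.4) (30, 38.0, 13.6) (40, 37.0, 14.4) (50, 36.0, 15.6) (60, 35
[... 1474 characters left out ...]
 4.1) (60, 31.5, 4.7) (65, 32.0, 5.0) (70, 32.0, 4.9) (75, 32.5, 4.7) (80, 32.5, 3.1)
side pics/side6.png 45.0 [0.5912 0.2379] 33 0.00212
(-80, 28.5, 12.5) (-75, 27.5, 13.0) (-70, 27.0, 13.4) (-65, 26.5, 14.7) (-60, 26.0, 13.2) (-55, 26.0, 13.2) (-50, 26.0, 13.6) (-45, 26.0, 12.6) (-40, 26.0, 12.5) (-35, 26.0, 12.2) (-30, 26.0, 12.2) (-25, 26.0, 9.0) (-20, 26.0, 7.7) (-15, 36.5, 7.3) (-10, 36.0, 7.2) (-5, 36.0, 6.7) (0, 36.5, 7.0) (5, 35.0, 6.3) (10, 35.5, 7.2) (15, 35.0, 6.3) (20, 35.5, 6.5) (25, 35.0, 7.5) (30, 34.5, 7.5) (35, 34.0, 8.0) (40, 34.0, 7.6) (45, 41.5, 7.8) (50, 34.0, 8.2) (55, 37.5, 9.0) (60, 37.0, 9.2) (65, 26.0, 7.9) (70, 26.0, 11.0) (75, 26.0, 12.0) (80, 26.0, 11.3)
267 293
```

```bash
python3 -m creep '[[-0.1,0.05,0.5,0,0,0],[0,0,1.2,0,0,0],[0,0,1.6,0,0,0],[0,0,1.6,0,0,0],[0,0,1.6,0,0,0],[0,0,1,0,0,0],[0,0,0.3,0,0,0],[0,0,0,0,0,0]]'
python3 -m creep '[[0,0,0,0,0,0],[0,0,0,0,0,0]]'
python3 - <<'E'
from rim import *
cv2.imwrite(f'pics/side7.png',camera('side')[:,:,::-1])
o=status.get_obs();p=o['eef_pos'];a=np.radians(-54.5);c=p+[.115*np.cos(a),.115*np.sin(a),.0332];print(p,'cup',c,o['ft_force'])
rim('side','pics/side7.png',c[:2],c[2]-.046,.034,.024,.044,range(-80,81,5))
s=cv2.imread('pics/side7.png');u,v=proj('side',c).astype(int);print(u-60,v-60);cv2.imwrite('pics/v7.png',cv2.resize(s[v-60:v+60,u-60:u+60],(600,600),interpolation=2))
E
```

```text
clock: 20.45
eef_pos: [0.5307, 0.329, 0.1212]
tool_rot: [0.458, 0.889, 0.001, 0.0]
ft_force: [0.3, 0.3, -1.9]
grip_width: 0.0191
grasp_force: 61.5
clock: 20.65
eef_pos: [0.5299, 0.3284, 0.1192]
tool_rot: [0.458, 0.889, -0.001, -0.001]
ft_force: [0.2, 1.1, -2.7]
grip_width: 0.0189
grasp_force: 61.5
[0.52999661 0.32847466 0.11929875] cup [0.59677745 0.23485138 0.15249875] [ 0.0734841   0.19040293 -1.36050571]
side pics/side7.png 45.0 [0.595  0.2334] 33 0.00028
(-80, 32.5, 14.2) (-75, 32.0, 13.3) (-70, 32.5, 14.0) (-65, 32.0, 12.9) (-60, 32.5, 12.0) (-55, 32.5, 11.7) (-50, 32.5, 11.2) (-45, 31.5, 12.2) (-40, 32.0, 13.3) (-35, 32.5, 11.7) (-30, 32.0, 13.0) (-25, 32.5, 10.3) (-20, 32.0, 12.7) (-15, 32.0, 12.1) (-10, 31.5, 11.0) (-5, 31.5, 14.0) (0, 31.5, 14.5) (5, 32.0, 13.7) (10, 32.5, 10.1) (15, 31.5, 12.3) (20, 32.5, 11.2) (25, 32.0, 10.4) (30, 32.0, 10.6) (35, 32.5, 12.8) (40, 32.5, 11.8) (45, 32.0, 12.4) (50, 32.5, 12.2) (55, 33.0, 12.3) (60, 33.0, 12.2) (65, 32.5, 12.8) (70, 33.0, 11.5) (75, 33.0, 14.5) (80, 33.0, 14.1)
204 209
```

View pics/v7.png

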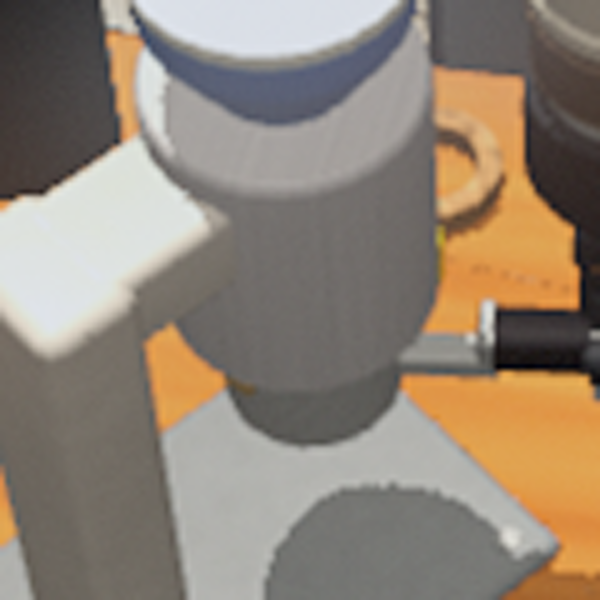

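The side view shows the cup under the bell with its lower rim concentric to about 1 mm, the handle level to the right at about (284,280), and a rim lug at (252,286). I nudge it and rise while watching the force.

```bash
python3 -m creep '[[0.05,-0.05,0.5,0,0,0],[0,0,0.5,0,0,0],[0,0,0,0,0,0],[0,0,0,0,0,0]]'; for i in 1 2 ; do python3 -m creep '[[0,0,0.3,0,0,0],[0,0,0.2,0,0,0],[0,0,0,0,0,0],[0,0,0,0,0,0]]'; done; python3 -c "from workcell import status as s;o=s.get_obs();print(o['eef_pos'],o['ft_force'],o['ft_torque'])"
```

```text
clock: 21.1
eef_pos: [0.5313, 0.3285, 0.1307]
tool_rot: [0.458, 0.889, 0.0, 0.0]
ft_force: [-0.8, 1.1, -2.1]
grip_width: 0.0185
grasp_force: 61.5
clock: 21.5
eef_pos: [0.5311, 0.3284, 0.1354]
tool_rot: [0.458, 0.889, 0.0, 0.0]
ft_force: [0.4, 0.0, -1.1]
grip_width: 0.019
grasp_force: 61.5
clock: 21.9
eef_pos: [0.5311, 0.3283, 0.1404]
tool_rot: [0.458, 0.889, 0.0, 0.0]
ft_force: [0.3, 0.0, -2.4]
grip_width: 0.0189
grasp_force: 61.5
[0.53110804 0.32834259 0.14043757] [ 0.31045498  0.02963802 -2.4275195 ] [ 0.17613645  0.1364153  -0.0273318 ]
```

```bash
for i in 1 2 ; do python3 -m creep '[[0,0,0.3,0,0,0],[0,0,0.2,0,0,0],[0,0,0,0,0,0],[0,0,0,0,0,0]]'; done; python3 -c "
from rim import *
o=status.get_obs();print(o['eef_pos'],o['ft_force'],o['ft_torque'])
cv2.imwrite('pics/side8.png',camera('side')[:,:,::-1])
c=o['eef_pos']+[.115*.5807,-.115*.8141,.0332-.046];print(c)
for dz in(-.003,0,.003):rim('side','pics/side8.png',c[:2],c[2]+dz,.0323,.024,.044,range(-80,81,20))"
```

```text
clock: 22.3
eef_pos: [0.5311, 0.3284, 0.1455]
tool_rot: [0.458, 0.889, 0.0, 0.0]
ft_force: [-0.2, -0.2, -1.7]
grip_width: 0.0188
grasp_force: 61.5
clock: 22.7
eef_pos: [0.5311, 0.3284, 0.1505]
tool_rot: [0.458, 0.889, 0.0, 0.0]
ft_force: [-0.4, -0.7, -1.8]
grip_width: 0.0191
grasp_force: 61.5
[0.53111376 0.32836386 0.15046084] [-0.44820607 -0.74337263 -1.78747096] [0.18453655 0.12743324 0.03400553]
[0.59789426 0.23474236 0.13766084]
side pics/side8.png 45.0 [0.5962 0.2337] 9 0.00087
(-80, 40.0, 9.8) (-60, 33.5, 9.9) (-40, 30.5, 10.0) (-20, 30.0, 12.9) (0, 29.5, 10.5) (20, 30.5, 11.9) (40, 31.0, 9.9) (60, 33.5, 11.5) (80, 40.0, 11.0)
side pics/side8.png 45.0 [0.5976 0.2351] 9 0.00087
(-80, 41.5, 10.6) (-60, 34.5, 10.9) (-40, 32.0, 11.6) (-20, 32.0, 13.0) (0, 31.5, 10.5) (20, 32.5, 11.7) (40, 32.5, 10.9) (60, 35.0, 11.0) (80, 41.5, 9.3)
side pics/side8.png 45.0 [0.5994 0.2362] 9 0.00088
(-80, 41.5, 8.7) (-60, 36.5, 11.7) (-40, 34.0, 10.7) (-20, 34.0, 13.5) (0, 33.5, 10.5) (20, 34.0, 10.6) (40, 34.0, 9.0) (60, 36.5, 10.7) (80, 41.5, 5.2)
```

```bash
python3 -m creep '[[-0.79,-0.62,0,0,0,5],[-0.73,-0.68,0,0,0,5],[0,0,0,0,0,0],[0,0,0,0,0,0]]'; python3 -c "from workcell import status as s;o=s.get_obs();print(o['ft_force'],o['ft_torque'])"
```

```text
clock: 23.15
eef_pos: [0.516, 0.3154, 0.1504]
tool_rot: [0.38, 0.925, 0.0, 0.0]
ft_force: [0.1, 0.2, -2.7]
grip_width: 0.0192
grasp_force: 61.5
[ 0.06696157  0.2175854  -2.6760203 ] [ 0.10077713  0.12588603 -0.01892274]
```

No contact. I continue the twist.

```bash
python3 -m creep '[[-0.67,-0.75,0,0,0,5],[-0.6,-0.8,0,0,0,5],[0,0,0,0,0,0],[0,0,0,0,0,0]]'; python3 -m creep '[[-0.53,-0.85,0,0,0,5],[-0.46,-0.89,0,0,0,5],[0,0,0,0,0,0],[0,0,0,0,0,0]]'
```

```text
clock: 23.55
eef_pos: [0.5037, 0.3002, 0.1504]
tool_rot: [0.298, 0.955, 0.0, 0.0]
ft_force: [0.6, 0.3, -2.0]
grip_width: 0.019
grasp_force: 61.5
clock: 23.95
eef_pos: [0.4938, 0.2829, 0.1504]
tool_rot: [0.214, 0.977, 0.0, 0.0]
ft_force: [-0.3, -0.2, -1.7]
grip_width: 0.0191
grasp_force: 61.5
```

```bash
python3 -m creep '[[-0.38,-0.93,0,0,0,5],[-0.29,-0.96,0,0,0,5],[0,0,0,0,0,0],[0,0,0,0,0,0]]';  python3 -m creep '[[-0.21,-0.98,0,0,0,5],[0,0,0,0,0,0],[0,0,0,0,0,0]]';python3 -c "from workcell import status as s;o=s.get_obs();print(o['ft_force'],o['ft_torque'])"
```

```text
clock: 24.35
eef_pos: [0.4871, 0.2641, 0.1504]
tool_rot: [0.128, 0.992, 0.0, 0.0]
ft_force: [-0.3, -0.9, -2.0]
grip_width: 0.0188
grasp_force: 61.5
clock: 24.65
eef_pos: [0.4849, 0.2544, 0.1504]
tool_rot: [0.084, 0.996, 0.0, 0.0]
ft_force: [-1.0, 0.3, -1.9]
grip_width: 0.0193
grasp_force: 61.5
[-1.03908054  0.29099733 -1.85960382] [ 0.06257099  0.18733524 -0.00366615]
```

```bash
python3 -m creep '[[0,0,-0.2,0,0,0],[0,0,-0.2,0,0,0],[0,0,0,0,0,0],[0,0,0,0,0,0]]';  python3 -m creep '[[0,0,-0.15,0,0,0],[0,0,-0.15,0,0,0],[0,0,0,0,0,0],[0,0,0,0,0,0]]'; python3 -m creep '[[0,0,-0.1,0,0,0],[0,0,0,0,0,0],[0,0,0,0,0,0]]'; python3 -c "from workcell import status as s;o=s.get_obs();print(o['ft_force'],o['ft_torque'])"
```

```text
clock: 25.05
eef_pos: [0.4844, 0.2538, 0.1461]
tool_rot: [0.083, 0.997, -0.0, -0.0]
ft_force: [0.0, -0.8, -1.7]
grip_width: 0.0191
grasp_force: 61.5
clock: 25.45
eef_pos: [0.4846, 0.2538, 0.1435]
tool_rot: [0.083, 0.997, 0.0, 0.0]
ft_force: [-0.2, 1.0, -0.7]
grip_width: 0.0187
grasp_force: 61.7
clock: 25.75
eef_pos: [0.4847, 0.2538, 0.143]
tool_rot: [0.083, 0.997, 0.0, 0.001]
ft_force: [-1.7, -0.7, 4.9]
grip_width: 0.019
grasp_force: 62.3
[-1.6571409  -0.72325096  4.91316368] [-0.15888521  0.09777395 -0.05734922]
```

Contact came at z = 0.143, so holder_cup is at 0.176, which is the seat height. I release and back off.

```bash
python3 -m creep '[[0,0,0,0,0,0],[0,0,0,0,0,0],[0,0,0,0,0,0],[0,0,0,0,0,0],[0,0,0,0,0,0]]' 0.2; python3 -m creep '[[0,0,1,0,0,0],[0,0,2,0,0,0],[-1,0,2,0,0,0],[-3,0,2,0,0,0],[-4,0,0,0,0,0],[-4,0,0,0,0,0],[0,0,0,0,0,0],[0,0,0,0,0,0]]'
python3 - <<'E'
from rim import *
for n in('top','side'): cv2.imwrite(f'pics/{n}9.png',camera(n)[:,:,::-1])
rim('side','pics/side9.png',(.5970,.2348),.130,.0323,.024,.044,range(-80,81,20))
for n in('top','side'):
    V=cv2.cvtColor(cv2.imread(f'pics/{n}9.png'),cv2.COLOR_BGR2HSV)[:,:,2];m=(V<60).astype(np.uint8)
    e1,e2=[proj(n,[.597-r*np.cos(np.radians(9.7)),.2348+r*np.sin(np.radians(9.7)),.171]) for r in(.065,.158)];print(n,'expected bar ends',e1,e2)
    x0,y0=(np.minimum(e1,e2)-12).astype(int);x1,y1=(np.maximum(e1,e2)+12).astype(int)
    for b in blobs(m,(x0,y0,x1,y1),60)[:2]:
        rc=cv2.minAreaRect(np.argwhere(b[3])[:,::-1].astype(np.float32));bx=cv2.boxPoints(rc);print(b[:3],bx.round().tolist());print([onz(n,q,.171).round(3).tolist() for q in bx])
E
```

```text
clock: 26.25
eef_pos: [0.4844, 0.2537, 0.1421]
tool_rot: [0.083, 0.997, -0.0, -0.0]
ft_force: [0.1, -0.8, 0.6]
grip_width: 0.0512
grasp_force: 0.0
clock: 27.05
eef_pos: [0.3643, 0.2541, 0.2135]
tool_rot: [0.082, 0.997, 0.001, 0.001]
ft_force: [0.1, 0.6, 1.0]
grip_width: 0.0512
grasp_force: 0.0
side pics/side9.png 45.0 [0.5983 0.2353] 9 0.00016
(-80, 38.5, 10.8) (-60, 33.5, 12.5) (-40, 33.5, 10.9) (-20, 34.0, 10.2) (0, 33.5, 10.3) (20, 32.5, 13.4) (40, 33.0, 11.9) (60, 32.5, 13.2) (80, 38.5, 8.7)
top expected bar ends [338.07236751 211.97317612] [313.79398408 255.77483804]
side expected bar ends [291.51795169 244.50286988] [328.25745163 218.73843428]
```

```bash
python3 -m creep '[[-2,-4,0,0,0,0],[-2,-4,0,0,0,0],[-2,-4,0,0,0,0],[-1,-4,0,0,0,0],[-1,-4,0,0,0,0],[0,-4,0,0,0,0],[0,0,0,0,0,0],[0,0,0,0,0,0]]'
python3 - <<'E'
from rim import *
for n in('top','side'):
    cv2.imwrite(f'pics/{n}10.png',camera(n)[:,:,::-1]);im=cv2.imread(f'pics/{n}10.png');V=cv2.cvtColor(im,cv2.COLOR_BGR2HSV)[:,:,2]
    e=[proj(n,[.597-r*np.cos(np.radians(9.7)),.2348+r*np.sin(np.radians(9.7)),.18]) for r in(.065,.11,.158)]
    print(n,[(q.round().tolist(),im[int(q[1]),int(q[0])].tolist()) for q in e])
    m=(V<80).astype(np.uint8);x0,y0=(np.min(e,0)-14).astype(int);x1,y1=(np.max(e,0)+14).astype(int)
    for b in blobs(m,(x0,y0,x1,y1),40)[:2]:
        rc=cv2.minAreaRect(np.argwhere(b[3])[:,::-1].astype(np.float32));bx=cv2.boxPoints(rc);print(b[:3]);P=np.array([onz(n,q,.18) for q in bx]);print(P.round(3).tolist(), [np.degrees(np.arctan2(*(P[i]-P[i-1])[::-1])).round(1) for i in range(4)])
    d=cv2.absdiff(im,cv2.imread(f'pics/{n}0.png')).max(2)
    for nm,(x,y,w) in dict(jar=((218,177),(394,364))[n=='side']+(18,),ribbon=((265,160),(336,378))[n=='side']+(16,),weight=(448,280,16)).items():
        if nm!='weight' or n=='top': print(nm,'changed px',int((d[y-w:y+w,x-w:x+w]>40).sum()))
E
```

```text
clock: 27.95
eef_pos: [0.2856, 0.0127, 0.2127]
tool_rot: [0.085, 0.996, 0.0, 0.001]
ft_force: [0.8, 0.6, 0.4]
grip_width: 0.0511
grasp_force: 0.0
top [([338.0, 210.0], [192, 201, 204]), ([327.0, 231.0], [41, 41, 42]), ([314.0, 254.0], [37, 36, 42])]
(543, [325.5, 235.5], [310, 213, 32, 47])
[[0.439, 0.272], [0.527, 0.256], [0.522, 0.234], [0.434, 0.251]] [np.float64(77.7), np.float64(-10.2), np.float64(-103.1), np.float64(169.4)]
jar changed px 0
ribbon changed px 0
weight changed px 0
side [([291.0, 242.0], [95, 102, 123]), ([310.0, 229.0], [79, 104, 150]), ([328.0, 216.0], [90, 96, 110])]
(150, [310.6, 239.6], [296, 226, 34, 27])
[[0.541, 0.258], [0.459, 0.274], [0.464, 0.285], [0.545, 0.269]] [np.float64(-113.1), np.float64(168.7), np.float64(64.7), np.float64(-11.6)]
jar changed px 0
ribbon changed px 0
```

```bash
python3 - <<'E'
from h import *
print(cross((325.5,235.5),(311.5,239.5)))
from workcell import ticket
print(status.get_obs()['ft_force'], ticket.job_done())
E
```

```text
(array([0.48897619, 0.25632994, 0.15082263]), np.float64(0.0031855544278340253))
the job is handed in; nothing more can be done
[ 0.48453133  0.24877965 -0.14245715] None
```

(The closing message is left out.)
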